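# Hang the ear defenders on the rail and slide them under the dust cover

### The arm

A 7-joint arm with a two-finger parallel gripper is mounted at the origin on the work surface. World frame = base frame: x ahead of the robot, y to its left, z up, the work surface at z = 0. Lengths are in mm, angles in rad, forces in N, time in s.
With the tool pointing down it reaches from about 425 to 875 mm from the base axis. Payload 8.4 kg.
Tool frame: the origin (TCP) lies at the very end of the fingers, on their centre line; the grasp point (between the pads) lies 19 mm behind it; z points along the fingers, y is the line along which they close (so a half turn about z gives the same grasp; the last joint's range is limited). The gripper opens to 87 mm and grips with 3 to 60 N. Pads are 19 mm wide; open, the fingers measure 117 mm over their backs; the gripper's body (75 mm by 190 mm) begins 51 mm behind the grasp point.
Start: joints at [-1.242, 0.333, 0.04, 1.465, -0.013, 1.343, -0.059], TCP at [269.663, 591.393, 222.546] pointing down, gripper open.
Joint ranges: [-2.58, 2.58], [-0.38, 2.09], [-1.3, 1.39], [0.25, 2.4], [-1.5, 4.64], [0.08, 2.09], [-2.65, 2.65]. Speed limits (rad/s): [2.22, 2.22, 2.79, 2.79, 3.14, 3.14, 3.14].

### API

Orientations are given as a unit quaternion [w, x, y, z].
In Python, from rig import manip gives the robot as it stands. Calls block until the motion is done:
- manip.movep(position, orientation): joint-space move of the TCP to a pose.
- manip.servo_line(position, rotation=None, rate=150): straight line of the TCP; rotation=None keeps the orientation; rate is the mean speed in mm/s.
- manip.move_joints(angles): joint-space move.
- manip.gripper_to(opening, f_grip=None): opening from 0.0 (shut) to 1.0 (fully open); f_grip is the grip in N (None keeps the last); returns when the fingers have stopped.
- manip.pause(seconds).
- manip.inverse_kinematics(position, orientation): joint angles nearest the present ones, or None.
- manip.camera(name): name is "side" or "top"; returns (picture, depth): 384x512x3 uint8, blue, green, red; 384x512 float32, mm along the optical axis (not along the pixel's ray), 0 where there is no reading.
- manip.calibration(name): a dict with "mtx" (3x3 intrinsics, pixels), "k1" (the pictures are not rectified: a ray, as slopes to the right and down, at radius r is drawn at 1 + k1 r^2 times it, then the intrinsics apply), "R" (3x3) and "t" (3): a world point X has camera coordinates R X + t. Camera axes: x right, y down, z forward; pixel columns grow to the right and rows downward; lengths in mm; the calibration is good to about 2 mm. A picture is of the moment at which its call begins. calibration takes no time and is no camera call.
A pose or a line that the arm cannot do raises manip.PlanningError and nothing moves.
- manip.close_job(): hands the job in; it is judged then, once.
Trained networks look in the newest picture that a camera, given by its name, has taken for a name from the list of things; names that differ only in an ending like _2 or _b are one class to them, and where a whole thing is asked for, a point or a joint stands for the part that bears it (a point fixed in the world has none). Each returns a list of dicts, best first, with "confidence" (0 to 1); they miss things now and then, are a little off and sometimes report something else, mostly with a low value. They report only what shows in the picture. A call takes as long as a camera call. They do not tell look-alikes from the thing itself.
- manip.outline_of(name, camera): "region" (384x512 bool, what is visible of it) and "xy" ([column, row] in pixels, amid what is visible of it).
- manip.tip_of(name, camera): "xy" ([column, row] in pixels: a listed point, or the origin of a listed thing).
Readings, each from a call of its own:
- manip.read_time_s(): time.
- manip.read_joints(): joint angles.
- manip.read_qd(): joint speeds.
- manip.read_tau(): joint torques, N m.
- manip.read_tcp_pos(): TCP position.
- manip.read_tool_rot(): TCP orientation.
- manip.read_force(): force on the tool from outside, world axes, zero at the start.
- manip.read_wrist_torque(): the same for the moment, N m.
- manip.read_width(): opening from 0.0 (shut) to 1.0 (fully open).
- manip.read_grasp_force(): force on a finger pad.
Only numpy, scipy, OpenCV 4.12 (cv2) and the standard library are available. Lean on these libraries where they do the work, as an engineer would, in place of code of your own. Each camera call takes 0.05 s, during which the arm holds its last target. There are 200 camera calls.

### The job

Take the ear defenders that stand on the bench and hang them gently, without dropping them, astride by their headband, over the open end of the steel rail, and let go. Then take hold of them again below the clear dust cover, slide them along the rail under the cover until they hang midway over the pointer strip, one cup each side of the rail, and leave them hanging still. Do not shove the pair already hanging there or disturb the other things on the bench.

Things in the scene. Friction and masses are not known exactly. Their poses are not given: they have to be found in the camera images.
- headset: Ear defenders standing on the bench: rigid black arched headband, two grey cups. Origin midway between the cups at the level of their undersides; x from cup to cup, y across the band, z up; same after a half turn about z. Overall 178 (x) x 56 (y) x 162 high, about 0.22 kg. Each cup with cushion spans |x| 50 to 89, y +-28 (flat sides), z 0 to 76; 100 free between the cushions.
- headset_crown (a point): Top centre of a firm rubber block on the crown of those ear defenders, 36 (x) x 46 (y), z 128 to 162 of the body. The band (7 thick, 32 wide) rises from |x| 71, z 58 through |x| 60, z 86 and |x| 36, z 110 to its apex at z 130; its top, 46 wide, makes a shallow V that centres itself on the rail. Hung, the rail axis is 117 above the cup undersides, the origin 43 and the crown 205 above the bench.
- station: Drying stand, fixed to the bench: white drip tray 230 (x) x 480 (y), 14 high at its long edges, and a round steel rail of 16 diameter along y, from y -230 to +230, on posts of 16 diameter at y +-222. Origin on the bench under the middle of the rail; y along the rail towards the covered end, x away from the robot.
- rail_mid (a point): Middle of the rail, on its axis, 160 above the bench.
- cover_edge (a point): Middle of the free edge of the clear dust cover, at y -20 of the stand, z 224. The cover lies over the rail from there to y +240: x +-53, z 220 to 229, open in front and behind, held by a bracket 240 high at y +238. The rail is open from above from y -214 to -20. Axes as the stand's.
- pointer: The mark: a thin steel strip 6 wide lying across the drip tray under the covered part of the rail, with an upright pointed tab (12 wide, up to 40 high) at each end, 118 in front of and behind the rail. Origin on the bench under the rail; axes as the stand's. The middle of the ear defenders must come over it.
- spare: A second pair of ear defenders already hanging near the covered end of the rail, loose; the same shape but cups 46 in y. Origin and axes as for the first. Leave it where it hangs.
- amber: Amber bottle, 60 diameter, 125 high, origin centre of its underside. Bystander.
- beaker: Glass beaker, 72 diameter, 95 high, origin centre of its underside. Bystander.
- jar: Clear jar with a yellow lid, 62 diameter, 70 high, origin centre of its underside. Bystander.
- wash: White bottle, 68 diameter, 170 high, origin centre of its underside. Bystander.
- tips: Grey box of pipette tips, 85 (x) x 120 (y) x 45 high, origin centre of its underside. Bystander.
- dish: Glass dish, 90 diameter, 16 high, origin centre of its underside. Bystander.
Not all that is in view belongs to the job. What is shaped like the headset but yellow is not meant.

How it is judged (in metres and radians):
On the way:
1. the ear defenders hang astride the open part of the rail, by their headband, let go (x of headset in the frame of station between -0.025 and 0.025 m and z of headset in the frame of station between 0.0363 and 0.0493 m and angle between headset's own z axis and vertical below 0.2 rad and angle between the y axis of headset and the y axis of station, either way round below 0.2 rad and contact force between headset and station above 0.3 N and linear speed of headset below 0.03 m/s and contact force between each of the fingers, the arm and headset below 0.05 N and y of headset in the frame of cover_edge below -0.02 m), for 0.3 s.
At the end, for the whole second after the job is handed in: The ear defenders hang at rest and let go astride the rail (seated under the crown within about 7 mm, upright within 0.2 rad, square to the rail within 0.2 rad), their middle within 10 mm of the pointer strip along the rail; the other pair still hangs where it was (within 20 mm) (x of headset in the frame of station between -0.025 and 0.025 m and z of headset in the frame of station between 0.0363 and 0.0493 m and angle between headset's own z axis and vertical below 0.2 rad and angle between the y axis of headset and the y axis of station, either way round below 0.2 rad and contact force between headset and station above 0.3 N and linear speed of headset below 0.03 m/s and contact force between each of the fingers, the arm and headset below 0.05 N and y of headset in the frame of pointer between -0.01 and 0.01 m and z of spare in the frame of station above 0.03 m and distance of spare from where it was at the start of the episode below 0.02 m); the robot touches nothing.
It fails at once if the pair already hanging is shoved along by more than 20 mm (distance of spare from where it was at the start of the episode above 0.02 m).
It fails at once if the ear defenders are dropped or knocked onto the stand (moving faster than 0.4 m/s as they touch it, or striking it with over 150 N) (contact force between headset and station above 150 N or (contact force between headset and station above 1 N and linear speed of headset above 0.4 m/s)).
It fails at once if a bystander on the bench is shoved by more than 30 mm or tipped over (distance of any of amber, beaker, jar, wash, tips, dish from where it was at the start of the episode above 0.03 m or angle between any of amber, beaker, jar, wash, tips, dish's own z axis and vertical above 0.5 rad).
It also fails if it takes over 61 s, if anything falls off the work surface, if the arm or the gripper's body presses on something with over 40 N, if the wrist force passes 120 N, or if a joint passes its speed limit or range.

## Working session

There is one attempt and no reset: what is moved stays moved. The work goes in short steps, each a Python script; the robot and the scene stay as the last script left them, time stands still between calls to the robot, and variables do not carry over. Pictures are saved under pics/ and viewed, at most 13 in all, crops included, and the job is handed in when it is done.

```bash
mkdir -p pics; ls; cat > h.py <<'E'
import numpy as np, cv2
from rig import manip
def ray(cam,uv):
    c=manip.calibration(cam); K=np.array(c["mtx"]); R=np.array(c["R"]); t=np.array(c["t"]); 
    d=np.array([(uv[0]-K[0,2])/K[0,0],(uv[1]-K[1,2])/K[1,1]]); u=d.copy()
    for _ in range(20): u=d/(1+c["k1"]*(u@u))
    return -R.T@t, R.T@np.array([u[0],u[1],1.0])
def at_z(cam,uv,z):
    o,d=ray(cam,uv); return o+d*(z-o[2])/d[2]
def at_depth(cam,uv,dep):
    o,d=ray(cam,uv); return o+d*dep
def cloud(cam,mask,depth):
    v,u=np.nonzero(mask&(depth>0)); c=manip.calibration(cam); K=np.array(c["mtx"],float);R=np.array(c["R"]); t=np.array(c["t"])
    d=np.stack([(u-K[0,2])/K[0,0],(v-K[1,2])/K[1,1]],1); w=d.copy()
    for _ in range(20): w=d/(1+c["k1"]*(w**2).sum(1,keepdims=True))
    z=depth[v,u][:,None]; return (np.hstack([w*z,z])-t)@R
def tri(a,b):
    (o1,d1),(o2,d2)=a,b; s=np.linalg.lstsq(np.stack([d1,-d2],1),o2-o1,rcond=None)[0]
    p,q=o1+s[0]*d1,o2+s[1]*d2; return (p+q)/2,np.linalg.norm(p-q)
E
python3 - <<'E'
from h import *
np.set_printoptions(precision=1,suppress=True)
ims=[]
for c in("side","top"):
    p,d=manip.camera(c); ims.append(p); np.save(c+"_d.npy",d); cv2.imwrite(f"pics/{c}0.png",p)
    o,r=ray(c,(256,192)); print(c,"cam",o,r)
    for n in["headset","station","headset_crown","rail_mid","cover_edge","pointer","spare","amber","beaker","jar","wash","tips","dish"]:
        print(n,[(round(x["confidence"],2),np.array(x["xy"])) for x in manip.tip_of(n,c)])
E
```

```text
pics
side cam [ -62.9 -673.8  724.9] [ 0.6  0.6 -0.6]
headset [(0.86, array([347.3, 267.9])), (0.63, array([419.1, 292.9]))]
station [(0.66, array([246.1, 192.8]))]
headset_crown [(0.96, array([281.9, 319.8])), (0.9, array([360.1, 210.8])), (0.33, array([238.3, 183.5]))]
rail_mid [(0.91, array([245.6, 144.8])), (0.34, array([359.7, 209.2]))]
cover_edge [(0.63, array([252., 126.]))]
pointer [(0.53, array([238.9, 184. ]))]
spare [(0.77, array([220., 156.]))]
amber [(0.83, array([274.7, 290.6]))]
beaker [(0.96, array([368.6, 337.2]))]
jar [(0.63, array([199.3, 242.9]))]
wash [(0.94, array([418.2, 292.7]))]
tips [(0.91, array([160.3, 215.5]))]
dish [(0.69, array([369.5, 228.9]))]
top cam [ 285.4  -28.1 1421.3] [ 0.2  0.  -1. ]
headset [(0.94, array([364.2, 266.4])), (0.81, array([329.2, 163.2])), (0.27, array([314.7, 117.2]))]
station [(0.8, array([211.2, 158.4])), (0.56, array([380. , 149.2]))]
headset_crown [(0.95, array([376.4, 264.2])), (0.72, array([342.5, 149.9]))]
rail_mid [(0.76, array([205.3, 142.2]))]
cover_edge [(0.94, array([209.5, 140.6])), (0.58, array([187.2, 230.3]))]
pointer [(0.65, array([191.8, 150.8]))]
spare [(0.52, array([155.2, 141.8])), (0.3, array([329.4, 165.4]))]
amber [(0.58, array([314.3, 217.8])), (0.54, array([214.7, 158.8]))]
beaker [(0.62, array([382.9, 208.9])), (0.59, array([241.2, 229.8])), (0.32, array([328.6, 163.3]))]
jar [(0.62, array([241.1, 227.8]))]
wash [(0.44, array([211.4, 158.1]))]
tips [(0.63, array([189.8, 228.9])), (0.47, array([195.1, 155.6]))]
dish [(0.61, array([315.4, 117.5]))]
```

View pics/side0.png

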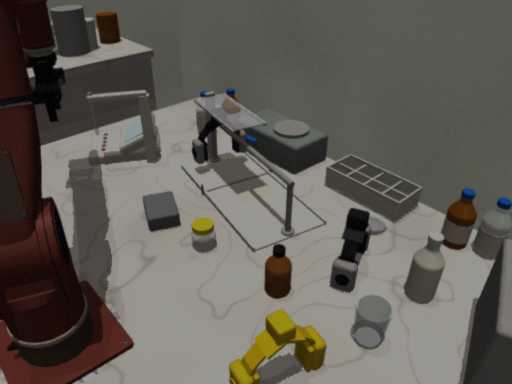

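View pics/top0.png

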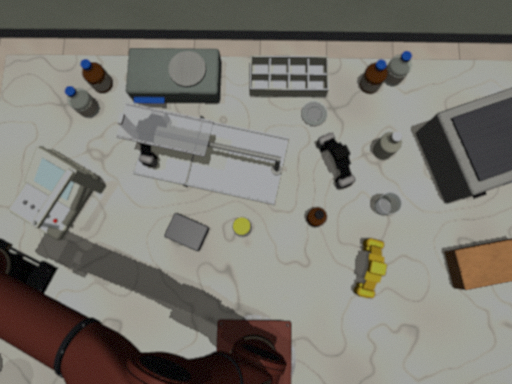

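The black/grey pair is at side (350,248) / top (335,162). A yellow look-alike is at side (278,350) / top (371,268). The black one with grey cups fits the description. The rail's open end is at top (276,165), and the cover edge is at about (209,142). Next I'll measure and make the confirming crop.

```bash
python3 - <<'E'
from h import *
np.set_printoptions(precision=1,suppress=True)
ims={}
P={};D={}
for c in("side","top"):
    P[c],D[c]=manip.camera(c)
A=cv2.resize(P["top"][90:220,110:370],None,fx=3,fy=3,interpolation=cv2.INTER_CUBIC)
B=cv2.resize(P["side"][80:300,170:400],None,fx=2.5,fy=2.5,interpolation=cv2.INTER_CUBIC)
cv2.imwrite("pics/topc.png",A);cv2.imwrite("pics/sidec.png",B)
full=np.ones((384,512),bool)
for c in P:
    X=cloud(c,full,D[c]); np.save(c+"_x.npy",X)
    for n in("headset","spare"):
        for o in manip.outline_of(n,c):
            Y=cloud(c,o["region"],D[c]); 
            if len(Y): print(c,n,round(o["confidence"],2),o["xy"],len(Y),"med",np.median(Y,0),"max z",np.percentile(Y[:,2],98)); 
    # headset local cloud
for c in P:
  for n,z in(("headset_crown",162),("rail_mid",160),("cover_edge",224),("pointer",0),("spare",43),("headset",0)):
    for x in manip.tip_of(n,c): print(c,n,round(x["confidence"],2),np.array(x["xy"]),at_z(c,x["xy"],z))
# bystanders
for n in["amber","beaker","jar","wash","tips","dish"]:
    for x in manip.tip_of(n,"side")[:1]: print(n,at_z("side",x["xy"],0))
# rail from top depth
X=np.load("top_x.npy"); o=at_z("top",(276,165),168);p=at_z("top",(212,149),168); print("rail ends est",o,p)
u=(p-o)/np.linalg.norm(p-o); n=np.array([-u[1],u[0],0]); 
s=(X-o)@u; l=(X-o)@n
m=(s>5)&(s<170)&(abs(l)<25)&(X[:,2]>150)&(X[:,2]<185); Q=X[m]; print(len(Q),np.median(Q[:,2]))
c0=Q.mean(0)[:2]; w=np.linalg.svd(Q[:,:2]-c0)[2][0]; print("rail line",c0,w,"res",np.std((Q[:,:2]-c0)@[-w[1],w[0]]))
m=(X[:,2]>60)&(X[:,2]<260)&(abs(l)<80)&(s>-60)&(s<480)
for a in range(-40,480,20):
    q=X[m&(s>=a)&(s<a+20)&(abs(l)<9)]; print(a,len(q),np.percentile(q[:,2],[10,50,90]) if len(q) else "")
E
```

```text
side headset 0.64 [278.5, 344.1] 3288 med [ 267.9 -357.3   94.7] max z 162.67014830763347
side headset 0.59 [349.5, 246.8] 1904 med [ 575.6 -272.3   80. ] max z 161.68600455724285
side spare 0.76 [206.8, 143.4] 781 med [621.7 322.1 106.3] max z 173.06769992650513
top headset 0.97 [371.2, 267.5] 1153 med [ 276.9 -347.    98.2] max z 164.05518485906592
top headset 0.75 [337.4, 156.3] 988 med [ 605.3 -255.3   97.3] max z 164.07216661178143
top spare 0.75 [146.3, 158.1] 322 med [603.4 335.9 117. ] max z 152.11838972269297
side headset_crown 0.8 [361.5 209.7] [ 632.  -251.3  162. ]
side headset_crown 0.58 [278.5 319.1] [ 279.3 -348.5  162. ]
side rail_mid 0.69 [249.7 146.4] [644.2 144.6 160. ]
side cover_edge 0.59 [248.4 128. ] [631.6 135.3 224. ]
side cover_edge 0.3 [158.9 218.6] [238.  -58.5 224. ]
side cover_edge 0.16 [205.5 245. ] [ 259.9 -179.9  224. ]
side pointer 0.5 [240.5 184.8] [654.8 201.1   0. ]
side spare 0.71 [223.5 156.5] [680.  316.6  43. ]
side headset 0.57 [347.9 264.8] [ 620.  -247.9    0. ]
top headset_crown 0.98 [341.4 149.7] [ 621.8 -252.   162. ]
top headset_crown 0
[... 580 characters left out ...]
.   0.]
dish [ 771.8 -193.1    0. ]
rail ends est [570.7 -58.7 168. ] [616.1 131.1 168. ]
285 165.57777467896344
rail line [607.2  23.8] [0.2 1. ] res 4.214223824378884
-40 0 
-20 0 
0 0 
20 0 
40 0 
60 0 
80 0 
100 0 
120 2 [159.9 162.2 164.6]
140 4 [158.9 159.2 161. ]
160 6 [158.4 161.3 166.4]
180 6 [160.2 161.6 165.6]
200 49 [211.5 228.2 231.1]
220 41 [226.6 228.6 231.4]
240 46 [225.  227.7 231. ]
260 39 [225.  227.8 231.2]
280 45 [225.  227.9 230.8]
300 45 [224.8 228.2 230. ]
320 46 [225.5 228.1 230.8]
340 39 [225.2 227.9 230.7]
360 47 [224.8 227.7 231.3]
380 45 [225.4 228.3 231. ]
400 39 [225.  227.6 230.2]
420 43 [225.7 228.6 230.6]
440 52 [226.4 230.1 239.5]
460 15 [234.2 238.3 243. ]
```

View pics/topc.png

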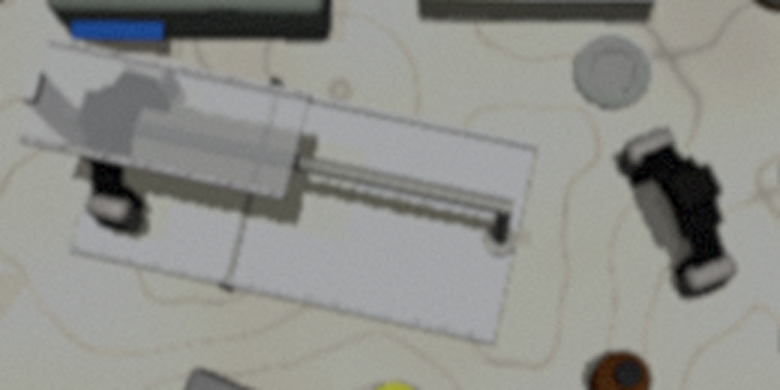

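View pics/sidec.png

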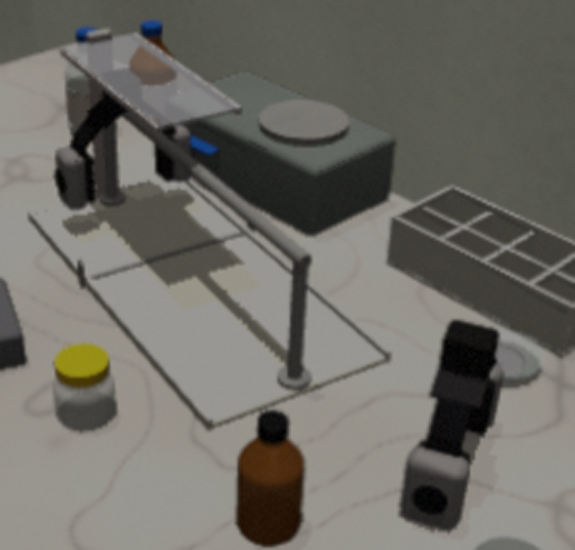

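```bash
cat > fit.py <<'E'
from h import *
from scipy.optimize import least_squares
np.set_printoptions(precision=2,suppress=True)
def proj(c,X):
    k=manip.calibration(c); v=np.array(k["R"])@X+np.array(k["t"]); s=v[:2]/v[2]; s=s*(1+k["k1"]*(s@s)); K=np.array(k["mtx"]); return np.array([K[0,0]*s[0]+K[0,2],K[1,1]*s[1]+K[1,2]])
def place(q,p): c,s=np.cos(q[2]),np.sin(q[2]); return np.array([q[0]+c*p[0]-s*p[1],q[1]+s*p[0]+c*p[1],p[2]])
T=lambda a,b:(a/3+110,b/3+90)
S=lambda a,b:(a/2.5+170,b/2.5+80)
obs=[("top",(115,-240,14),T(537,147)),("top",(-115,-240,14),T(495,343)),("top",(-115,240,14),T(72,250)),
("side",(-115,-240,14),S(210,424)),("side",(115,-240,14),S(388,356)),("side",(-115,240,14),S(30,216)),
("side",(0,-230,160),S(304,256)),("top",(0,-230,168),T(510,207)),("top",(-53,-20,229),T(290,198)),("top",(53,-20,229),T(316,138)),("side",(53,-20,229),S(240,108)),("side",(-53,-20,229),S(152,126))]
f=lambda q:np.concatenate([proj(c,place(q,p))-o for c,p,o in obs])
r=least_squares(f,[640,160,-0.2],loss="soft_l1"); q=r.x; print("station",q); print(f(q).reshape(-1,2))
po=[("top",(-118,0,40),T(226,288)),("top",(118,0,40),T(277,80)),("side",(-118,0,40),S(80,262)),("side",(-100,0,3),S(92,277)),("side",(80,0,3),S(245,236)),("top",(-80,0,3),T(235,250))]
g=lambda y:np.concatenate([proj(c,place(q,np.add(p,(0,y[0],0))))-o for c,p,o in po])
r=least_squares(g,[50],loss="soft_l1"); print("pointer y",r.x); print(g(r.x).reshape(-1,2))
for c,uv in(("top",(158.7,142.1)),("side",(223.5,156.5))):
    w=at_z(c,uv,43)[:2]-q[:2]; print("spare",c,np.cos(q[2])*w[0]+np.sin(q[2])*w[1],-np.sin(q[2])*w[0]+np.cos(q[2])*w[1])
for c in("top","side"):
    X=np.load(c+"_x.npy"); N=X[np.hypot(X[:,0]-618,X[:,1]+250)<110]
    H=N[(N[:,2]>156)&(N[:,2]<170)]; print(c,"crown",len(H),H.mean(0),cv2.minAreaRect(H[:,:2].astype(np.float32)))
    B=N[(N[:,2]>30)&(N[:,2]<175)]; print("all",cv2.minAreaRect(B[:,:2].astype(np.float32)))
    C=N[(N[:,2]>68)&(N[:,2]<84)]; C=C[np.hypot(C[:,0]-618,C[:,1]+250)>50]
    for sg in(1,-1):
        E=C[sg*(C[:,0]-618)>20]; print("cup",len(E),np.median(E,0) if len(E) else"")
print(manip.read_time_s())
E
python3 fit.py
```

```text
station [634.02 149.44  -0.2 ]
[[  1.26  -0.88]
 [  0.52   0.7 ]
 [ -0.85   0.07]
 [ -1.64  -0.32]
 [  0.97  -1.13]
 [ -1.75  -1.57]
 [  0.08   3.11]
 [  1.91   0.47]
 [ -1.1    0.48]
 [ -0.76 -14.83]
 [  0.14  -0.09]
 [  0.9    0.91]]
pointer y [59.43]
[[-0.9  -1.36]
 [-0.05 -0.54]
 [-0.75 -0.64]
 [ 0.73  2.15]
 [-8.78  3.08]
 [ 0.96  2.27]]
spare top 0.03794594601571788 176.5084422050368
spare side 11.341411394440776 172.99120085976566
top crown 165 [ 614.39 -251.69  161.13] ((615.345947265625, -252.17428588867188), (35.15896987915039, 45.1895751953125), 23.221982955932617)
all ((614.3917236328125, -252.38357543945312), (181.14918518066406, 56.220516204833984), 24.754348754882812)
cup 111 [ 683.43 -215.94   73.77]
cup 132 [ 547.45 -282.34   73.74]
side crown 215 [ 613.82 -255.39  160.35] ((616.0556640625, -253.76382446289062), (36.93863296508789, 46.03007125854492), 26.241792678833008)
all ((612.6784057617188, -255.65426635742188), (177.47988891601562, 56.70061492919922), 24.32819366455078)
cup 35 [ 687.18 -244.54   72.6 ]
cup 287 [ 549.12 -285.4    74.9 ]
2.6
```

```bash
cat > plan.py <<'E'
from h import *
from scipy.spatial.transform import Rotation as Ro
np.set_printoptions(precision=2,suppress=True)
Q=np.array([633.5,149.4,-0.2]); PY=59.4
c,s=np.cos(Q[2]),np.sin(Q[2])
RS=np.array([[c,-s,0],[s,c,0],[0,0,1]])
def st(p): return (np.array([Q[0],Q[1],0])+RS@np.array(p,float)).tolist()
def quat(z,y):
    z=np.array(z,float);y=np.array(y,float); q=Ro.from_matrix(np.stack([np.cross(y,z),y,z],1)).as_quat(); return [q[3],q[0],q[1],q[2]]
def down(th): return quat([0,0,-1],[np.cos(th),np.sin(th),0])
def tilt(a,sg=1): return quat(RS@[np.sin(a),0,-np.cos(a)],RS@[0,sg,0])
def tool(a): return np.array([np.sin(a),0,-np.cos(a)])
HS=np.array([614.5,-253.3]); HY=0.43
E
python3 - <<'E'
from plan import *
print(manip.read_joints(),manip.read_tool_rot())
def t(n,p,q):
    j=manip.inverse_kinematics(p,q); print(n,np.array(p), None if j is None else np.array(j))
for k in(0,np.pi):
    t("pick",[*HS,133],down(HY+k)); t("lift",[*HS,330],down(HY+k)); t("over",st([0,-100,330]),down(Q[2]+k)); t("hang",st([0,-100,176]),down(Q[2]+k))
for sg in(1,-1):
  for a in(.6,.8,1.0,1.2):
    for y in(-100,PY):
        g=np.array([-72,y,81]); t(("grasp",sg,a),st(g+19*tool(a)),tilt(a,sg)); 
    t("back",st([-72,-100,81]-80*tool(a)),tilt(a,sg))
E
```

```text
[-1.24  0.33  0.04  1.47 -0.01  1.34 -0.06] [-0.    0.21  0.98 -0.  ]
pick [ 614.5 -253.3  133. ] [-0.35  0.59  0.96  1.57 -0.5   1.25  1.13]
lift [ 614.5 -253.3  330. ] [-0.35  0.48  1.03  1.28 -0.41  1.6   1.05]
over [613.63  51.39 330.  ] [-0.73  0.27  0.73  1.41 -0.18  1.53 -0.21]
hang [613.63  51.39 176.  ] [-0.68  0.33  0.65  1.64 -0.21  1.24 -0.18]
pick [ 614.5 -253.3  133. ] [-0.46  0.73  1.21  1.57 -0.7   1.33 -1.87]
lift [ 614.5 -253.3  330. ] [-0.42  0.56  1.21  1.28 -0.52  1.63 -2.01]
over [613.63  51.39 330.  ] [ 0.63  0.42 -1.1   1.33  0.37  1.6   2.52]
hang [613.63  51.39 176.  ] [ 0.66  0.51 -1.09  1.57  0.47  1.34  2.45]
('grasp', 1, 0.6) [553.58  63.57  65.32] [-0.82  0.01  0.41  2.37  0.93  0.41  0.16]
('grasp', 1, 0.6) [585.25 219.79  65.32] [-1.    0.21  0.32  2.15  0.82  0.55  0.01]
back [498.8   74.67 147.03] [-0.93 -0.29  0.36  2.38  0.8   0.73  0.28]
('grasp', 1, 0.8) [556.43  62.99  67.76] None
('grasp', 1, 0.8) [588.09 219.21  67.76] [-1.1   0.24  0.33  2.26  1.32  0.59 -0.55]
back [486.82  77.1  136.74] None
('grasp', 1, 1.0) [558.74  62.52  70.73] None
('
[... 282 characters left out ...]
grasp', -1, 0.6) [553.58  63.57  65.32] None
('grasp', -1, 0.6) [585.25 219.79  65.32] [-1.75  0.49  1.25  2.18 -0.07  0.37 -2.36]
back [498.8   74.67 147.03] [ 0.2  -0.24 -0.63  2.34  0.41  0.55 -2.52]
('grasp', -1, 0.8) [556.43  62.99  67.76] None
('grasp', -1, 0.8) [588.09 219.21  67.76] [-0.3   0.28 -0.53  2.22  1.44  0.79  2.57]
back [486.82  77.1  136.74] None
('grasp', -1, 1.0) [558.74  62.52  70.73] None
('grasp', -1, 1.0) [590.41 218.74  70.73] [-1.94  0.8   1.23  2.35  1.51  0.17  2.02]
back [477.09  79.07 124.22] None
('grasp', -1, 1.2) [560.42  62.18  74.12] None
('grasp', -1, 1.2) [592.09 218.4   74.12] [-1.87  0.82  1.    2.38  1.76  0.5   1.64]
back [469.99  80.51 109.99] None
```

```bash
python3 - <<'E'
from plan import *
p=manip.read_tcp_pos()
manip.servo_line([p[0],p[1],370],rate=250)
manip.movep(st([0,-100,380]),down(Q[2]))
manip.movep([*HS,270],down(HY)); print(manip.read_tcp_pos(),manip.read_time_s())
pic,d=manip.camera("side"); 
manip.servo_line([*HS,134],rate=120)
pic,d=manip.camera("side"); cv2.imwrite("pics/g0.png",cv2.resize(pic[150:330,260:460],None,fx=3,fy=3,interpolation=cv2.INTER_CUBIC))
print(manip.read_force(),manip.read_time_s())
E
```

```text
[ 615.39 -251.7   270.21] 6.8583
[0.62 0.2  0.62] 8.2417
```

View pics/g0.png

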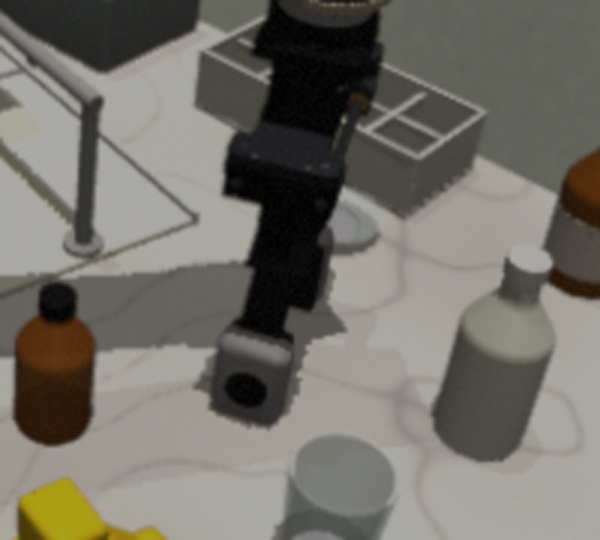

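The gripper straddles the crown block of the black headset (crop about (290,210)), and the front cup at (255,370) has not moved. I'll close and lift.

```bash
python3 - <<'E'
from plan import *
manip.gripper_to(0.0,30); print("w",manip.read_width(),manip.read_grasp_force())
t0=np.array(manip.read_tcp_pos()); manip.servo_line([t0[0],t0[1],335],rate=120)
print(manip.read_force(),manip.read_grasp_force(),t0)
manip.movep(st([0,-100,335]),down(Q[2])); print(manip.read_tcp_pos(),manip.read_width(),manip.read_time_s())
for c in("top","side"):
    p,d=manip.camera(c); cv2.imwrite(f"pics/h_{c}.png",p)
    X=cloud(c,np.ones((384,512),bool),d); np.save("hx_"+c,X)
    w=(X-[Q[0],Q[1],0])@RS
    m=(abs(w[:,1]+100)<60)&(abs(w[:,0])<110)&(w[:,2]>185)&(w[:,2]<282)
    for sg in(1,-1):
        e=w[m&(sg*w[:,0]>45)]; print(c,sg,len(e),np.percentile(e,[3,50,97],axis=0) if len(e) else"")
for a in(.45,.5,.55):
  for y in(-100,PY):
    for z in(81,90):
      for b in(0,80):
        print(a,y,z,b,manip.inverse_kinematics(st(np.array([-75,y,z])+(19-b)*tool(a)),tilt(a,1)))
A=cv2.imread("pics/h_top.png")[90:220,110:370];B=cv2.imread("pics/h_side.png")[80:230,170:400]
cv2.imwrite("pics/h.png",np.vstack([cv2.resize(A,(560,280)),cv2.resize(B,(490,320)) if 0 else cv2.copyMakeBorder(cv2.resize(B,(480,313)),0,0,0,80,0)]))
E
```

```text
w 0.4107525337964474 29.998151888139546
[-0.86  0.54 -1.84] 29.99799147248268 [ 614.68 -253.14  134.02]
[613.73  49.94 335.06] 0.4120035296918787 12.125
top 1 79 [[  48.11 -130.77  211.95]
 [  61.66 -126.38  253.68]
 [  78.03 -119.    274.7 ]]
top -1 0 
side 1 592 [[  49.55 -132.7   209.51]
 [  58.72 -124.29  246.4 ]
 [  84.11  -85.87  277.44]]
side -1 656 [[ -90.64 -132.41  209.22]
 [ -79.42 -124.81  249.39]
 [ -52.77  -87.83  278.49]]
0.45 -100 81 0 [-1.02  0.03  0.68  2.28  0.45  0.49  0.67]
0.45 -100 81 80 [-1.09 -0.22  0.63  2.27  0.59  0.76  0.55]
0.45 -100 90 0 [-1.02  0.01  0.68  2.27  0.46  0.52  0.67]
0.45 -100 90 80 [-1.09 -0.23  0.63  2.26  0.59  0.79  0.55]
0.45 59.4 81 0 [-1.15  0.24  0.58  2.08  0.35  0.57  0.5 ]
0.45 59.4 81 80 [-1.26  0.06  0.6   2.07  0.44  0.77  0.42]
0.45 59.4 90 0 [-1.16  0.22  0.58  2.07  0.36  0.59  0.5 ]
0.45 59.4 90 80 [-1.26  0.05  0.6   2.06  0.45  0.79  0.42]
0.5 -100 81 0 [-1.04  0.01  0.68  2.31  0.6   0.46  0.52]
0.5 -100 81 80 [-1.12 -0.25  0.62  2.31  0.7   0.75  0.43]
0.5 -100 90 0 [-1.05 -0.01  0.68  2.31  0.6   0.49  0.52]
0.5 -100 90 80 [-1.12 -0.27  0.62  2.3   0.69  0.77  0.44]
0.5 59.4 81 0 [-1.19  0.23  0.59  2.11  0.47  0.54  0.37]
0.5 59.4 81 80 [-1.29  0.04  0.59  2.11  0.55  0.75  0.31]
0.5 59.4 90 0 [-1.19  0.22  0.59  2.1   0.47  0.56  0.38]
0.5 59.4 90 80 [-1.3   0.03  0.59  2.1   0.55  0.77  0.31]
0.55 -100 81 0 [-1.05 -0.    0.67  2.35  0.76  0.43  0.34]
0.55 -100 81 80 [-1.13 -0.27  0.6   2.36  0.8   0.74  0.32]
0.55 -100 90 0 [-1.06 -0.03  0.67  2.34  0.76  0.46  0.36]
0.55 -100 90 80 [-1.13 -0.29  0.59  2.35  0.79  0.76  0.33]
0.55 59.4 81 0 [-1.23  0.23  0.6   2.14  0.59  0.52  0.24]
0.55 59.4 81 80 [-1.31  0.03  0.58  2.15  0.65  0.74  0.19]
0.55 59.4 90 0 [-1.23  0.21  0.6   2.13  0.59  0.54  0.25]
0.55 59.4 90 80 [-1.32  0.01  0.58  2.14  0.65  0.76  0.2 ]
```

View pics/h.png

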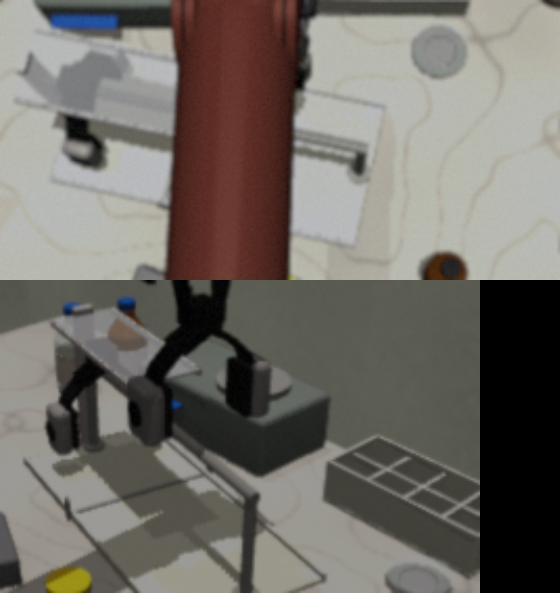

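The headset is held upright, square to the rail, with its cups astride it at crop (150,410) and (248,385). I'll lower it gently and let go.

```bash
python3 - <<'E'
from plan import *
f0=np.array(manip.read_force())
p=manip.read_tcp_pos(); x,y,_=st([0,-101,0])
manip.servo_line([x,y,200],rate=120)
manip.servo_line([x,y,180],rate=30)
f0=np.array(manip.read_force())
z=180
while z>174:
    z-=0.7; manip.servo_line([x,y,z],rate=15)
    f=np.array(manip.read_force())-f0
    if f[2]>1.5: break
print("z",z,f,manip.read_tcp_pos())
manip.gripper_to(0.75); manip.pause(0.3)
manip.servo_line([x,y,300],rate=150)
print(manip.read_time_s())
manip.servo_line(st([-150,-101,300]),rate=250)
p,d=manip.camera("side"); cv2.imwrite("pics/k.png",cv2.resize(p[80:230,170:400],None,fx=3,fy=3,interpolation=cv2.INTER_CUBIC))
for c in("side","top"):
    if c=="top": p,d=manip.camera(c)
    X=cloud(c,np.ones((384,512),bool),d); w=(X-[Q[0],Q[1],0])@RS
    m=(abs(w[:,1]+100)<60)&(w[:,2]>45)&(w[:,2]<115)
    for sg in(1,-1):
        e=w[m&(sg*w[:,0]>42)&(sg*w[:,0]<100)]; print(c,sg,len(e),np.percentile(e,[3,50,97],axis=0) if len(e) else"")
    e=w[(abs(w[:,1]+100)<40)&(abs(w[:,0])<30)&(w[:,2]>192)&(w[:,2]<215)]; print("crown",len(e),np.percentile(e,[5,50,95],axis=0) if len(e) else"")
print(manip.read_time_s())
E
```

```text
z 177.90000000000003 [ 1.27 -0.03  6.35] [613.98  50.4  178.47]
17.1333
side 1 178 [[  58.5  -132.6    58.33]
 [  75.56 -127.08   80.09]
 [  94.56  -85.12  113.76]]
side -1 487 [[ -82.18 -131.83   48.48]
 [ -71.1  -123.6    88.57]
 [ -45.4   -86.78  113.31]]
crown 184 [[ -20.77 -126.44  193.34]
 [  -6.81 -113.47  203.42]
 [  10.34  -85.97  207.11]]
top 1 28 [[  55.35 -129.95   62.39]
 [  66.81 -125.63   90.2 ]
 [  78.91 -117.02  114.43]]
top -1 67 [[ -83.02 -130.35   65.81]
 [ -69.48 -124.03  106.83]
 [ -47.14 -115.31  114.47]]
crown 109 [[ -15.01 -124.42  199.99]
 [   1.52 -106.92  204.99]
 [  10.82  -82.71  208.63]]
17.9833
```

View pics/k.png

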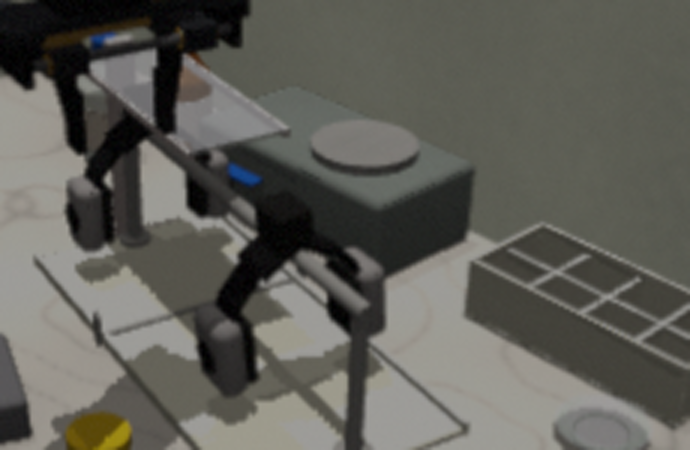

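The headset hangs astride the open rail (crown crop (285,215), front cup (225,345)), clear of the fingers. Next I'll regrip the front cup with a tilted tool.

```bash
python3 - <<'E'
from plan import *
a=.5; R=tilt(a); g=np.array([-73,-102.5,84.])
manip.gripper_to(1.0)
manip.movep(st(g-111*tool(a)),R); print(manip.read_tcp_pos(),st(g-111*tool(a)))
f0=np.array(manip.read_force())
manip.servo_line(st(g+19*tool(a)),rate=80); print("f",np.array(manip.read_force())-f0)
manip.gripper_to(0.0,12); print("w",manip.read_width(),manip.read_grasp_force(),np.array(manip.read_force())-f0,manip.read_time_s())
p,d=manip.camera("side"); cv2.imwrite("pics/m.png",cv2.resize(p[80:260,140:400],None,fx=3,fy=3,interpolation=cv2.INTER_CUBIC))
E
```

```text
[489.9   74.02 182.2 ] [489.43608029969937, 74.01847067149423, 181.41166436983139]
f [-0.43 -1.06  0.09]
w 0.6396409489193324 11.988379854883533 [ 1.04 -0.92  0.77] 22.0167
```

View pics/m.png

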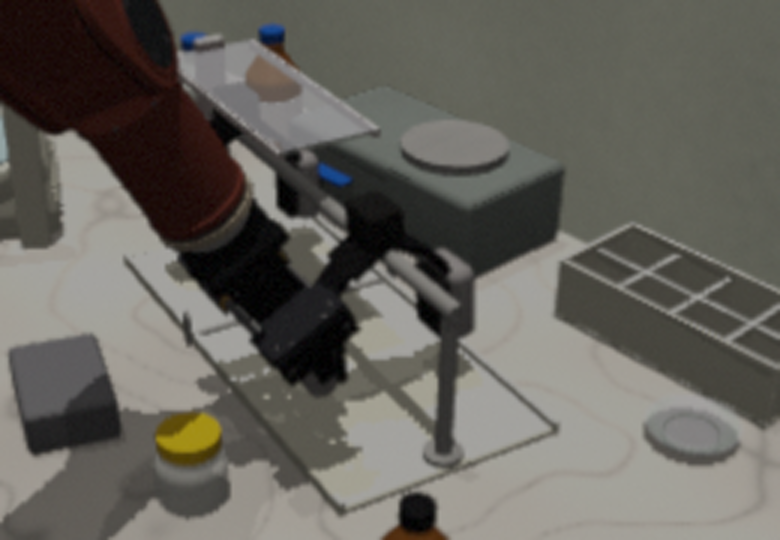

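The front cup is gripped at 55.6 mm wide (its width is 56), at crop (315,370). Now the slide.

```bash
python3 - <<'E'
from plan import *
a=.5; g=np.array([-73,-102.5,84.]); f0=np.array(manip.read_force())
for y in(-60,-10,30,50,PY):
    g[1]=y; manip.servo_line(st(g+19*tool(a)),rate=60)
    print(y,np.array(manip.read_force())-f0,manip.read_width(),(np.array(manip.read_tcp_pos())-[Q[0],Q[1],0])@RS)
manip.pause(.3)
P={}
for c in("side","top"):
    P[c],d=manip.camera(c)
    X=cloud(c,np.ones((384,512),bool),d); w=(X-[Q[0],Q[1],0])@RS
    e=w[(abs(w[:,1]-60)<60)&(w[:,0]>42)&(w[:,0]<100)&(w[:,2]>45)&(w[:,2]<115)]; print(c,len(e),np.percentile(e,[3,50,97],axis=0) if len(e) else"")
A=P["top"][100:210,130:300];B=P["side"][80:230,160:330]
cv2.imwrite("pics/n.png",np.hstack([cv2.resize(A,(400,259)) if 0 else cv2.copyMakeBorder(cv2.resize(A,(380,246)),0,121,0,0,0),cv2.resize(B,(416,367))]))
print(manip.read_time_s())
E
```

```text
-60 [ 0.01  0.53 -0.21] 0.6450196214972074 [-63.89 -59.68  67.37]
-10 [0.6  1.31 1.41] 0.6432471923515353 [-63.92  -9.48  67.44]
30 [1.32 0.99 1.93] 0.644573923567837 [-63.98  30.96  67.47]
50 [0.94 1.94 0.47] 0.6411927958772019 [-63.98  50.77  67.35]
59.4 [1.43 0.85 0.79] 0.6449298193427295 [-63.92  59.86  67.34]
side 150 [[ 58.08  28.67  55.17]
 [ 65.78  36.21  80.16]
 [ 90.47  75.45 113.26]]
top 0 
25.9167
```

View pics/n.png

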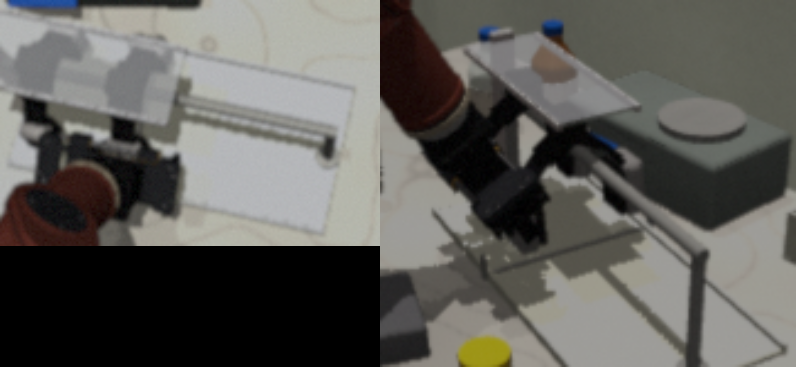

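It slid along with negligible force (under 3 N). The rear cup face reads y≈29, so its centre is about 59, as intended. I'll release, retreat along the tool axis and check.

```bash
cat > chk.py <<'E'
from fit import *
from plan import *
P={}
for c in("side","top"):
    P[c],d=manip.camera(c)
    X=cloud(c,np.ones((384,512),bool),d); w=(X-[Q[0],Q[1],0])@RS
    for sg in(1,-1):
        e=w[(abs(w[:,1]-60)<50)&(sg*w[:,0]>42)&(sg*w[:,0]<100)&(w[:,2]>45)&(w[:,2]<115)]; print(c,sg,len(e),np.percentile(e,[3,50,97],axis=0) if len(e) else"")
    for n in("spare","headset"): print(n,[(x["confidence"],(at_z(c,x["xy"],43)-[Q[0],Q[1],0])@RS) for x in manip.tip_of(n,c)])
    # model overlay: pointer line at z3, headset cup lines
    I=cv2.resize(P[c],None,fx=3,fy=3,interpolation=cv2.INTER_CUBIC)
    for pt,col in [((-118,PY,40),(0,0,255)),((118,PY,40),(0,0,255)),((-89,PY,43),(0,255,0)),((-89,PY-28,43),(0,255,0)),((-89,PY+28,43),(0,255,0)),((-89,PY,119),(255,0,0))]:
        u=proj(c,np.array(st(pt)))*3+1; cv2.circle(I,tuple(int(v) for v in u),2,col,-1)
    P[c]=I
A=P["top"][300:630,390:690];B=P["side"][240:690,480:980]
cv2.imwrite("pics/final.png",np.hstack([cv2.copyMakeBorder(A,0,120,0,0,0),B])); print(manip.read_time_s())
E
python3 - <<'E'
from plan import *
a=.5; g=np.array([-73,PY,84.])
manip.gripper_to(0.85); manip.pause(.3)
manip.servo_line(st(g-130*tool(a)),rate=80)
manip.servo_line(st([-230,PY,260]),rate=200)
E
python3 chk.py | tail -9
```

```text
spare [(0.68, array([ 16.61, 183.12,  43.  ]))]
headset [(0.72, array([-155.77, -397.58,   43.  ]))]
top 1 0 
top -1 201 [[-85.33  31.54  53.87]
 [-73.75  47.05 106.89]
 [-50.1   82.1  114.14]]
spare [(0.78, array([  1.28, 178.74,  43.  ]))]
headset [(0.93, array([-250.76, -548.8 ,   43.  ])), (0.86, array([ 6.59, 69.26, 43.  ]))]
29.8917
```

View pics/final.png

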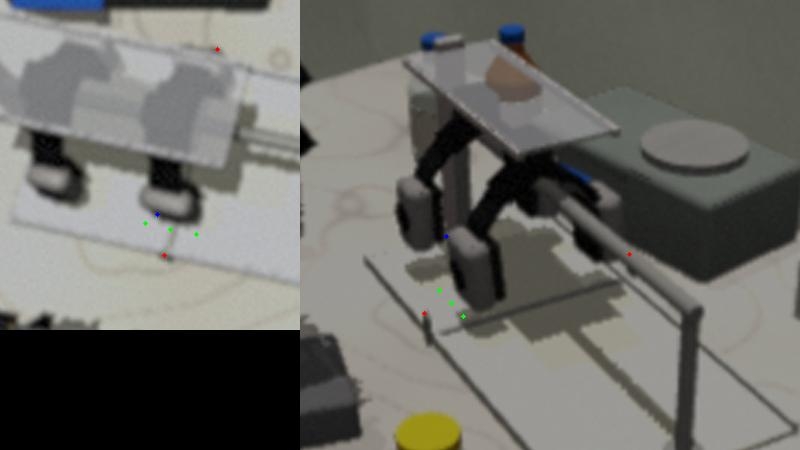

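The cup sits slightly off my overlay, so I'll measure it against the strip more carefully, using the cups' flat −y faces and the tab.

```bash
python3 chk.py | grep -A6 "^side" ; cat > m.py <<'E'
from plan import *
for c in("side","top"):
    p,d=manip.camera(c); d=d.copy()
    X=cloud(c,np.ones((384,512),bool),d); w=(X-[Q[0],Q[1],0])@RS
    b=lambda x0,x1,y0,y1,z0,z1:w[(w[:,0]>x0)&(w[:,0]<x1)&(w[:,1]>y0)&(w[:,1]<y1)&(w[:,2]>z0)&(w[:,2]<z1)]
    def show(n,e): print(c,n,len(e),np.percentile(e,[2,15,50,85,98],axis=0).T.round(1).tolist() if len(e) else"")
    show("front cup",b(-110,-42,15,110,25,125)); show("rear cup",b(42,110,15,110,25,125)); show("crown",b(-35,35,15,110,175,215))
    show("spare front",b(-110,-42,130,240,25,125))
    show("tab front",b(-130,-108,30,90,22,50)); show("tab rear",b(108,130,30,90,22,50)); show("rail",b(-20,20,-200,-40,145,180))
    e=b(-100,-42,15,110,60,105) if c=="side" else b(-110,-42,15,110,95,125); print(cv2.minAreaRect(e[:,:2].astype(np.float32)))
E
python3 m.py
```

```text
side crown 215 [ 613.82 -255.39  160.35] ((616.0556640625, -253.76382446289062), (36.93863296508789, 46.03007125854492), 26.241792678833008)
all ((612.6784057617188, -255.65426635742188), (177.47988891601562, 56.70061492919922), 24.32819366455078)
cup 35 [ 687.18 -244.54   72.6 ]
cup 287 [ 549.12 -285.4    74.9 ]
29.8917
side 1 152 [[ 58.68  28.75  56.06]
 [ 67.7   35.39  79.08]
 [ 91.55  76.24 114.3 ]]
side -1 395 [[-82.93  28.52  47.91]
 [-71.07  36.34  88.21]
 [-45.55  73.44 113.83]]
spare [(0.95, array([ 15.43, 194.02,  43.  ])), (0.61, array([ 101.44, -579.41,   43.  ]))]
headset [(0.68, array([19.55, 62.44, 43.  ]))]
top 1 0 
top -1 203 [[-85.17  31.15  55.86]
side front cup 434 [[-82.9, -80.7, -69.4, -53.1, -44.6], [28.5, 31.1, 37.3, 60.9, 76.0], [45.9, 59.2, 90.0, 111.6, 122.6]]
side rear cup 229 [[56.8, 59.6, 67.3, 83.3, 90.8], [28.6, 31.3, 37.9, 62.6, 77.8], [56.8, 65.1, 101.7, 119.7, 124.4]]
side crown 93 [[-19.8, -17.9, -5.5, 8.0, 16.6], [32.1, 33.9, 36.5, 52.8, 70.8], [175.4, 178.8, 184.6, 192.0, 195.6]]
side spare front 354 [[-88.2, -84.7, -73.6, -55.7, -48.7], [155.8, 
[... 576 characters left out ...]
 86.9, 88.8, 90.7, 92.3], [38.7, 42.9, 55.3, 74.4, 78.6], [115.9, 119.6, 122.0, 124.6, 125.0]]
top crown 0 
top spare front 219 [[-90.1, -86.6, -75.8, -63.3, -51.5], [158.8, 161.8, 171.0, 190.8, 200.6], [56.8, 76.4, 110.2, 119.0, 124.4]]
top tab front 9 [[-119.0, -118.8, -117.1, -116.4, -115.3], [56.5, 59.7, 62.6, 68.1, 69.4], [24.9, 30.6, 34.3, 36.7, 39.8]]
top tab rear 4 [[118.5, 118.6, 119.1, 120.5, 121.2], [58.6, 60.0, 62.9, 65.9, 67.5], [29.8, 30.7, 33.7, 37.5, 38.9]]
top rail 292 [[-7.2, -5.6, -0.9, 5.3, 7.8], [-197.1, -176.4, -119.9, -63.9, -43.0], [157.3, 161.7, 165.0, 168.2, 171.1]]
((-68.74589538574219, 58.339813232421875), (37.67384338378906, 55.98094177246094), 8.153056144714355)
```

```bash
python3 - <<'E'
from plan import *
loc=lambda X:(np.array(X)-[Q[0],Q[1],0])@RS
p,d=manip.camera("top"); v,u=np.nonzero(d>0); w=loc(cloud("top",d>0,d))
m=(w[:,0]>-130)&(w[:,0]<-108)&(w[:,1]>30)&(w[:,1]<90)&(w[:,2]>22)&(w[:,2]<50)
print(np.c_[u[m],v[m],w[m]])
print("tab click",loc(at_z("top",(185.8,185.8),35)))
print("roundtrip");import sys
A=cv2.resize(p[150:195,165:220],None,fx=12,fy=12,interpolation=cv2.INTER_NEAREST)
cv2.imwrite("pics/z.png",cv2.convertScaleAbs(A,alpha=1.6))
g=cv2.cvtColor(p,cv2.COLOR_BGR2GRAY); print(g[180:190,178:196])
for n in("pointer","rail_mid"):
  for c in("top","side"):
    if c=="side": manip.camera(c)
    print(n,c,[(round(x["confidence"],2),loc(at_z(c,x["xy"],0 if n=="pointer" else 160))) for x in manip.tip_of(n,c)])
E
```

```text
[[ 182.    184.   -115.99   69.72   32.67]
 [ 183.    184.   -116.49   64.61   41.4 ]
 [ 184.    184.   -114.8    63.06   34.18]
 [ 182.    185.   -118.72   69.66   29.32]
 [ 183.    185.   -118.38   65.91   31.95]
 [ 184.    185.   -117.81   62.53   32.92]
 [ 185.    185.   -117.28   59.1    34.14]
 [ 186.    185.   -115.35   57.89   25.09]
 [ 185.    186.   -118.9    60.81   22.52]]
tab click [-119.38   55.74   35.  ]
roundtrip
[[184 182 180 183 184 186 180 174 154 153 171 181 184 185 185 181 184 185]
 [181 176 181 182 184 185 179 167 156 160 175 184 185 184 184 184 184 183]
 [169 167 169 174 180 176 167 159 159 166 179 184 182 183 185 183 185 183]
 [157 156 157 163 162 155 150 151 163 168 178 184 185 186 184 181 181 182]
 [162 157 156 156 141 127 119 132 145 161 170 173 178 180 179 179 177 181]
 [177 173 171 168 149 120 107  99 106 130 148 158 162 168 168 166 171 176]
 [181 181 180 178 169 148 131 113  97 114 136 148 150 152 152 154 159 167]
 [181 182 180 180 182 173 166 150 136 141 152 160 157 157 151 155 154 157]
 [180 178 179 179 177 180 178 173 168 165 165 168 168 164 169 167 167 164]
 [173 171 172 174 174 174 176 174 169 169 169 171 173 175 175 176 175 175]]
pointer top []
pointer side [(0.53, array([ 7.15, 68.21,  0.  ]))]
rail_mid top [(0.56, array([  3.14,   0.78, 160.  ])), (0.22, array([-141.12, -355.97,  160.  ]))]
rail_mid side [(0.84, array([  4.12,  -1.19, 160.  ]))]
```

View pics/z.png

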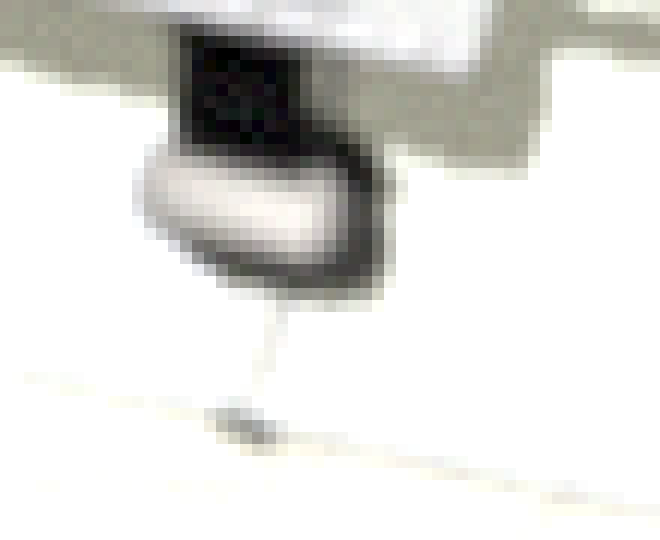

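```bash
python3 - <<'E'
from plan import *
loc=lambda X:(np.array(X)-[Q[0],Q[1],0])@RS
o=lambda u,v,z:loc(at_z("top",(165+u/12-.5,150+v/12-.5),z))
print("tab mid z20-40",o(245,425,20),o(245,425,40))
print("strip",o(285,310,3),o(262,375,3))
print("cup top L/R",o(143,190,112),o(340,225,112)); print("band L/R",o(182,110,125),o(303,130,125))
print("cup bottom right edge",o(385,285,50), "cup bottom outer centre-left", o(200,250,60))
# side: template of tab & cup faces in colour
p,d=manip.camera("side"); A=cv2.resize(p[140:220,195:275],None,fx=7,fy=7,interpolation=cv2.INTER_NEAREST); cv2.imwrite("pics/zs.png",cv2.convertScaleAbs(A,alpha=1.6))
E
```

```text
tab mid z20-40 [-115.15   62.52   20.  ] [-117.87   58.15   40.  ]
strip [-79.2  63.4   3. ] [-98.26  65.1    3.  ]
cup top L/R [-74.07  83.15 112.  ] [-72.11  31.54 112.  ]
band L/R [-54.06  75.43 125.  ] [-52.52  44.04 125.  ]
cup bottom right edge [-74.35  28.78  50.  ] cup bottom outer centre-left [-77.41  77.18  60.  ]
```

View pics/zs.png

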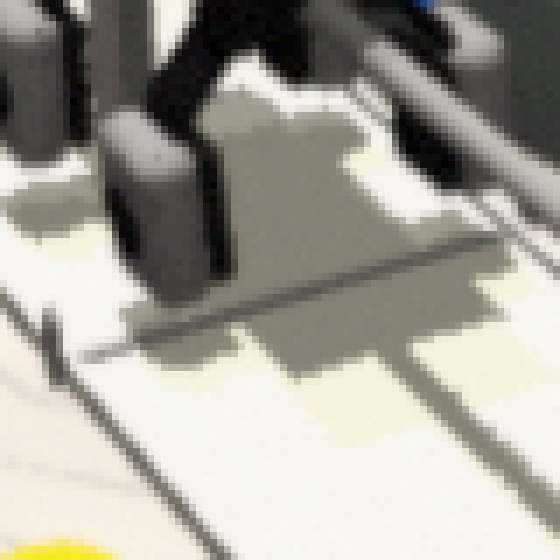

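```bash
python3 - <<'E'
from plan import *
loc=lambda X:(np.array(X)-[Q[0],Q[1],0])@RS
o=lambda u,v,z:loc(at_z("side",(195+u/7-.5,140+v/7-.5),z))
for u,v in((100,355),(300,297),(480,242)): print("strip",o(u,v,3),o(u,v,5))
print("tab top/bottom",o(47,310,40),o(60,380,8))
print("cup bottom corner -x-y (z43)",o(172,303,43)," inner bottom",o(222,278,43))
print("cup top corner -y outer",o(125,172,112), "inner",o(195,160,119))
E
```

```text
strip [-89.71  71.59   3.  ] [-90.9   68.78   5.  ]
strip [ 7.8  70.27  3.  ] [ 6.34 67.45  5.  ]
strip [102.07  71.19   3.  ] [100.35  68.38   5.  ]
tab top/bottom [-116.56   61.85   40.  ] [-115.65   55.39    8.  ]
cup bottom corner -x-y (z43) [-70.38  36.44  43.  ]  inner bottom [-43.13  43.81  43.  ]
cup top corner -y outer [-88.74  35.82 112.  ] inner [-64.95  19.44 119.  ]
```

In camera terms the headset is at y≈58 and the pointer tab and strip are at about 61–65, so it sits 3–6 mm short. I'll regrip and nudge it by +4.5 mm.

```bash
python3 - <<'E'
from plan import *
a=.5; R=tilt(a); g=np.array([-73,PY,84.])
manip.servo_line(st(g-130*tool(a)),rate=200)
manip.servo_line(st(g+19*tool(a)),rate=90)
manip.gripper_to(0.0,12); print(manip.read_width(),(np.array(manip.read_tcp_pos())-[Q[0],Q[1],0])@RS)
g[1]=PY+4.5; manip.servo_line(st(g+19*tool(a)),rate=30); manip.pause(.3); print((np.array(manip.read_tcp_pos())-[Q[0],Q[1],0])@RS)
manip.gripper_to(0.85); manip.pause(.3)
manip.servo_line(st(g-130*tool(a)),rate=80)
manip.servo_line(st([-230,PY,260]),rate=200)
print(manip.read_time_s())
E
python3 m.py | grep -E "cup|tab|spare|crown"
```

```text
0.6440991927891659 [-63.87  59.47  67.41]
[-63.84  64.22  67.45]
37.9667
side front cup 436 [[-83.4, -80.7, -69.5, -52.5, -43.9], [33.8, 36.5, 42.0, 65.2, 79.6], [44.8, 57.7, 89.4, 111.6, 121.8]]
side rear cup 239 [[57.2, 59.8, 69.0, 84.5, 92.6], [33.6, 36.5, 43.1, 68.0, 83.2], [55.6, 65.1, 102.4, 120.1, 124.9]]
side crown 80 [[-18.9, -18.1, -8.1, 8.5, 14.9], [36.7, 39.6, 41.4, 59.1, 78.9], [175.7, 178.5, 183.1, 189.1, 193.3]]
side spare front 356 [[-88.0, -84.4, -73.6, -55.9, -48.7], [156.5, 159.6, 164.3, 181.0, 195.9], [49.4, 62.3, 91.8, 115.7, 122.6]]
side tab front 14 [[-117.4, -116.5, -115.5, -114.1, -113.6], [54.3, 56.9, 60.8, 63.7, 65.5], [22.8, 24.7, 30.8, 36.2, 38.5]]
side tab rear 0 
top front cup 236 [[-85.2, -82.4, -71.8, -59.3, -48.3], [35.8, 39.3, 53.6, 76.8, 87.4], [53.7, 80.8, 108.8, 114.2, 124.3]]
top rear cup 14 [[86.3, 87.0, 88.3, 89.4, 91.4], [43.6, 46.9, 61.8, 76.7, 84.5], [119.7, 121.8, 123.4, 124.0, 124.3]]
top crown 0 
top spare front 220 [[-90.3, -86.5, -76.3, -63.3, -51.9], [159.1, 161.5, 170.3, 190.0, 200.0], [56.6, 76.0, 111.4, 118.3, 123.2]]
top tab front 6 [[-118.7, -118.4, -116.9, -115.9, -115.5], [59.2, 61.1, 63.5, 66.4, 69.2], [33.3, 34.3, 35.6, 39.1, 40.2]]
top tab rear 6 [[116.8, 117.4, 118.1, 120.0, 121.4], [57.5, 58.4, 61.2, 64.7, 67.7], [24.9, 29.3, 34.1, 37.1, 39.2]]
```

Headset is now at about 62.5, against a pointer at 60.5–63.5. It hangs square with both cups at the same y, and the spare has not moved.

```bash
python3 -c "
from rig import manip
print(manip.close_job())"
```

```text
the job is handed in; nothing more can be done
None
```

The ear defenders now hang still and let go astride the rail, within a few millimetres of the pointer strip by the camera measurements. The spare pair and the bench things I re-measured have not moved, and the job was handed in at about 38 s with no verdict returned.

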